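Fit the missing spacer in a battery pack and hold the pack pressed

ROBOT

A 7-joint arm with a two-finger parallel gripper is mounted at the origin on a cart in front of the work surface, level with it; the furniture and walls round the work are solid. World frame = base frame: x ahead of the robot, y to its left, z up, the work surface at z = 0. Lengths are in m, angles in rad, forces in N, time in s.
With the tool pointing down it reaches from about 0.4 to 0.85 m from the base axis. Payload 10.4 kg.
Tool frame: the origin (TCP) lies at the very end of the fingers, on their centre line; the grasp point (between the pads) lies 19 mm behind it (manip.grip_depth is the distance from the TCP to the grasp point, in m); z points along the fingers, y is the direction in which the jaws open and shut (so a half turn about z gives the same grasp; the last joint's range is limited). The gripper opens to 85 mm and grips with 20 to 120 N. Pads are 22 mm wide; open, the fingers measure 114 mm over their backs; the gripper's body (76 mm by 85 mm) begins 54 mm behind the grasp point. The pads swing forward as they close: fully open they stand 13 mm farther back than shut.
Start: joints at [1.225, 0.332, -0.065, 1.46, 0.022, 1.35, -0.088], TCP at [0.198, -0.593, 0.231] pointing down, gripper open.
Joint ranges: [-2.6, 2.6], [-0.5, 2.12], [-1.47, 1.34], [0.16, 2.42], [-1.27, 4.41], [0.06, 2.06], [-2.6, 2.6]. Speed limits (rad/s): [2.22, 2.22, 2.79, 2.79, 3.14, 3.14, 3.14].

INTERFACE

Orientations are given as a unit quaternion [x, y, z, w].
In Python, from workcell import manip gives the robot as it stands.
- The arm moves only by the tool step_arm, never from a script. Its argument "motion" is a list of rows, each a list of 6 numbers: the shift along the tool's x, y, z in mm, then the turn, a rotation vector about the tool's x, y, z in degrees. A call has 1 to 20 rows; each row shifts and turns the pose as measured when the row begins, along the tool's axes as they then stand; what a row does not reach is not made up. A row lasts 1/8 s, in which the tool goes at most 62.5 mm and 10.7 degrees, less where a joint would pass 70% of its speed; a pose out of reach is approached as far as the arm can. A call with a gripper value outside its range is refused whole. "jaw" is the finger opening in mm, from 0 to 85.4, set as the call begins (left out, the last holds). The fingers move at their own pace and stop on an object; "force" is the grip in N (left out, the last holds). Time passes only in rows, so rows that do not move let the fingers close. It gives the time, the measured TCP pose, the force and the opening at its end, in the units of the state.
- manip.get_obs(): the state, without advancing time (a new reading comes with each control period).
- manip.camera(name): name is "scene" or "top"; returns the picture (400x640x3 uint8, blue, green, red); there is no depth.
- manip.camera_info(name): a dict with "camera_matrix" (3x3 intrinsics, pixels), "k1" (the pictures are not rectified: a ray, as slopes to the right and down, at radius r is drawn at 1 + k1 r^2 times it, then the intrinsics apply), "R" (3x3) and "t" (3): a world point X has camera coordinates R X + t. Camera axes: x right, y down, z forward; pixel columns grow to the right and rows downward; lengths in m; the calibration is good to about 2 mm. A picture is of the moment at which its call begins. camera_info takes no time and is no camera call.
- manip.hand_in(): hands the job in, once; it reports no verdict.
The state is a dict: "clock": time; "joint_pos": joint angles; "joint_velocities": joint speeds; "tau": joint torques, N m; "position": TCP position; "ee_rot": TCP orientation; "ft_force": force on the tool from outside, world axes, zero at the start; "torque": the same for the moment, N m; "grip_width": opening from 0.0 (shut) to 1.0 (fully open).
Only numpy, scipy, OpenCV 4.12 (cv2) and the standard library are available. Lean on these libraries where they do the work, as an engineer would, in place of code of your own. Each camera call takes 0.05 s, during which the arm holds its last target.

TASK

One of the three battery cells in the stacking fixture has come without its orange spacer frame. Take the loose spacer frame from the grey rack, stand it fully down on the fixture's base in the only gap in the row that is wide enough for it and let go of it; then move the sprung pressure plate by its black grip until the whole row is closed up tight against the end plate. Finish while still holding the pressure plate firmly pressed against the row, as its spring opens it again, and leave the things lying around where they are.

Things in the scene. Friction and masses are not known exactly. Their poses are not given: they have to be found in the camera images.
- fixture: Fixed aluminium stacking fixture: base 124 (x) by 250 (y) mm, 10 mm thick, on which the cells stand. Origin: on the bench, mid-width; own +y points along the row to the upright end plate (inner face at y = +100 mm, top 68 mm above the bench). Low black side guides form a channel 83 mm wide at x = 0. Rear bracket (48 mm high) at y = -60 to -74 mm, spring barrel behind it to -117 mm
- stop_face (a point): Middle of the end plate's inner face (the stop the row closes against), 38 mm above the bench; axes as the fixture's
- cell_bare: Loose blue cell without spacer: 80 (x) by 26 (y) by 55 mm high, terminals 4 mm higher at x = +-28 mm; 0.25 kg. Origin: centre of its underside, on the base, 10 mm above the bench; axes as the fixture's. First, second or third in the row; the gap on its +y side (to the next cell or to the end plate) is 14 to 18 mm wide; all other gaps in the row are at most 8 mm
- cell_framed_1: A cell of the same size and origin, with an orange spacer frame (10 mm thick, the same as the loose one, with the same tab) bonded to its +y face, so it reaches from y = -13 to +23 mm
- cell_framed_2: The same as cell_framed_1: another cell with its bonded frame on the +y side
- rack: Fixed grey plastic rack for spacers on the rear bench top, which is 3 mm higher (z = 0.003 m) than the front one, behind the fixture: 96 (x) by 66 (y) by 24 mm high, with three slots along its x, 13.5 mm wide, slot floor 6 mm above its underside. Origin: centre of its underside. The loose spacer stands in the middle slot
- spacer: Loose orange spacer frame, 40 g, upright: 76 (x) by 10 (y) mm, body 55 mm high; lifting tab on top in the middle, 24 (x) by 10 (y) mm, from 55 to 91 mm above the underside. The lowest 5 mm are 7 mm thick (lead-in). Origin: centre of its underside, at z = 0.009 m at the start; axes as the rack's. Take it by the tab across its 24 mm (along x). Either face may point to the end plate
- press (a joint): Travel of the sprung pressure plate along the fixture's +y, in m: 0 open (as it stands), up to 0.045. It takes 3 N to start and 1 N more per 10 mm, and returns by itself when let go. With the spacer in the row, all is closed up at 0.024. Front face 92 mm wide, 56 mm high, at fixture y = -32 mm when open, then 5 to 7 mm clear of the last cell
- press_grip (a point): Middle of the gripping part of the black upright grip on top of the pressure plate, 96 mm above the bench; the grip is 24 (x) by 14 (y) mm and reaches from 72 to 116 mm above the bench. Axes as the fixture's; moves with the plate
- tape_roll_1: Bystander: blue roll of tape, 92 mm wide, 19 mm high, lying flat. Origin: centre of its underside
- flux_bottle: Bystander: small white bottle with black cap, 32 mm wide, 75 mm high. On the rear bench top. Origin: centre of its underside
- terminal_block: Bystander: green terminal block, 16 by 60 by 18 mm. On the rear bench top. Origin: centre of its underside
Mind the look-alikes: they are no part of the job. What is shaped like the cell_framed_2 but turquoise is not meant.

How it is judged:
On the way:
1. the loose spacer stands let go in the wide gap beside the bare cell, down on the base, while the plate is still open (y of spacer in the frame of cell_bare between 0.016 and 0.028 m and z of spacer in the frame of fixture below 0.013 m and angle between spacer's own z axis and vertical below 0.2 rad and contact force between spacer and the fingers below 0.1 N and value of joint press below 0.01 m and x of spacer in the frame of cell_bare between -0.01 and 0.01 m), for 0.2 s.
At the end, for the whole second after the job is handed in: The gripper holds the plate (2 N or more) at 22.2 to 28 mm travel and it presses the last cell with 3 N or more; the spacer stands upright and square (0.05 rad) in the channel, within 2 mm of touching the bare cell's +y face; it and the cells are down on the base (3 mm) and at rest (value of joint press between 0.0222 and 0.028 m and (contact force between press and cell_bare above 3 N or contact force between press and cell_framed_1 above 3 N or contact force between press and cell_framed_2 above 3 N) and contact force between press and the fingers above 2 N and y of spacer in the frame of cell_bare between 0.016 and 0.02 m and z of each of spacer, cell_bare, cell_framed_1, cell_framed_2 in the frame of fixture below 0.013 m and angle between the z axis of spacer and the z axis of fixture, either way round below 0.05 rad and angle between the y axis of spacer and the y axis of fixture, either way round below 0.05 rad and linear speed of spacer below 0.02 m/s and x of spacer in the frame of cell_bare between -0.01 and 0.01 m); the arm keeps its last pose, push and grip.
It fails at once if a cell is tipped over or lifted out (angle between any of cell_bare, cell_framed_1, cell_framed_2's own z axis and vertical above 0.3 rad or height (world z) of any of cell_bare, cell_framed_1, cell_framed_2 above 0.035 m).
It fails at once if a thing lying around is pushed away or knocked over (distance of any of tape_roll_1, flux_bottle, terminal_block from where it was at the start of the episode above 0.03 m or angle between flux_bottle's own z axis and vertical above 0.5 rad).
It also fails if it takes over 51 s, if anything falls off the work surface, if the arm or the gripper's body presses on something with over 40 N, if the wrist force passes 120 N, or if a joint passes its speed limit or range.

## Working session

There is one attempt and no reset: what is moved stays moved. The work goes in short steps, Python scripts to look and compute and a tool call to move; the robot and the scene stay as the last step left them, time stands still between calls to the robot, and variables do not carry over. Pictures are saved under pics/ and viewed, and the job is handed in when it is done.

Besides the shell and the picture viewer there is one more tool, called in YAML: its name, and indented under it one key for each argument. step_arm: Moves the arm, as the interface text tells. Its arguments: {"type":"object","properties":{"motion":{"type":"array"},"jaw":{"type":"number"},"force":{"type":"number"}},"required":["motion"]}

```bash
ls; mkdir -p pics; python3 - <<'E'
from workcell import manip
import cv2
for n in("scene","top"):
    im=manip.camera(n); cv2.imwrite(f"pics/{n}0.png",im)
    print(n,manip.camera_info(n))
print(manip.get_obs()); print(manip.grip_depth)
E
```

```text
pics
scene {'camera_matrix': array([[481.45856921,   0.        , 319.29649667],
       [  0.        , 481.45856921, 200.58395453],
       [  0.        ,   0.        ,   1.        ]]), 'k1': 0.040145993079245185, 'R': array([[ 0.36850138,  0.92943312,  0.01899492],
       [ 0.67873074, -0.25502827, -0.68868365],
       [-0.63524115,  0.26667331, -0.7248131 ]]), 't': array([-0.12411613, -0.32904434,  1.56104881])}
top {'camera_matrix': array([[384.38104006,   0.        , 323.57693442],
       [  0.        , 384.38104006, 196.31668506],
       [  0.        ,   0.        ,   1.        ]]), 'k1': -0.058041632235419575, 'R': array([[ 1.53090236e-02, -9.99879833e-01,  2.44010305e-03],
       [-9.88724094e-01, -1.55017024e-02, -1.48944159e-01],
       [ 1.48964087e-01, -1.32399027e-04, -9.88842598e-01]]), 't': array([-0.07052621,  0.54191807,  1.14112222])}
{'clock': 0.1, 'joint_pos': array([ 1.22545583,  0.33281347, -0.0647005 ,  1.46085632,  0.02160367,
        1.34994304, -0.08851473]), 'joint_velocities': array([ 0.00119875,  0.00036577,  0.00037189, -0.00191665, -0.0002409 ,
       -0.00080234, -0.00059266]), 'tau': array([ 2.15051936e-03, -6.26742911e+01,  4.94899414e-02, -3.92430425e+01,
        1.62629859e-02,  6.94357470e-03,  3.76741991e-05]), 'position': array([ 0.19811293, -0.59240021,  0.230593  ]), 'ee_rot': array([ 9.87007374e-01,  1.60673599e-01, -1.38399236e-04, -6.47663353e-04]), 'ft_force': array([0.39057342, 0.13132547, 0.04469487]), 'torque': array([ 0.03744723, -0.02364048,  0.07306035]), 'grip_width': 1.001126330886164}
0.0187
```

View pics/scene0.png

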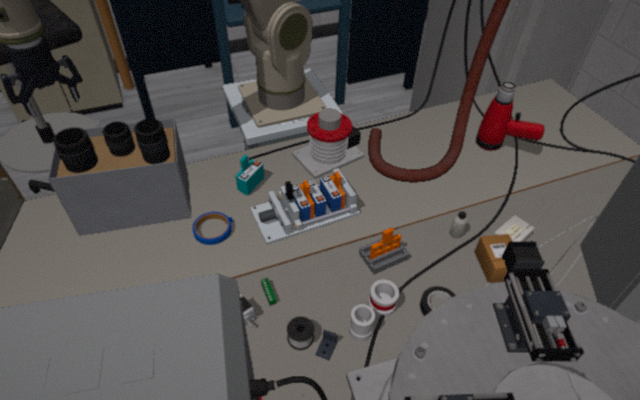

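View pics/top0.png

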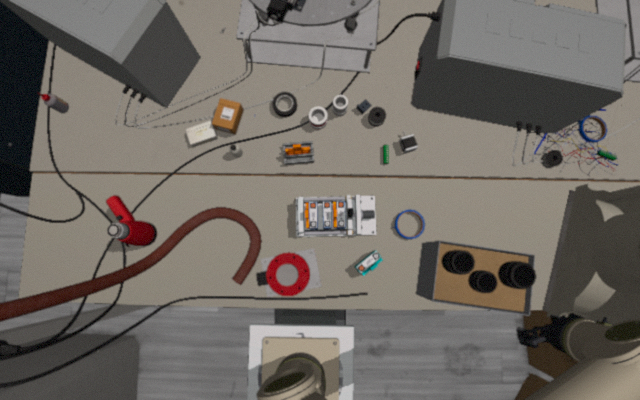

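The fixture is around top (335,215), with the press on the right and the end plate on the left. The rack with the spacer is around (297,152). I'll zoom in.

```bash
cat > h.py <<'E'
import numpy as np, cv2
from workcell import manip
def info(n):
    c=manip.camera_info(n); return c["camera_matrix"],c["k1"],np.array(c["R"]),np.array(c["t"])
def ray(n,uv):
    K,k1,R,t=info(n)
    p=cv2.undistortPoints(np.array([[uv]],float),K,np.array([k1,0,0,0.]))[0,0]
    return -R.T@t, R.T@np.array([p[0],p[1],1.])
def onz(n,uv,z):
    o,d=ray(n,uv); return o+d*(z-o[2])/d[2]
def proj(n,X):
    K,k1,R,t=info(n)
    return cv2.projectPoints(np.atleast_2d(np.array(X,float)),cv2.Rodrigues(R)[0],t,K,np.array([k1,0,0,0.]))[0][:,0]
E
python3 - <<'E'
import cv2
a=cv2.imread("pics/top0.png"); 
c=a[185:245,285:385]; cv2.imwrite("pics/ct.png",cv2.resize(c,None,fx=8,fy=8,interpolation=cv2.INTER_CUBIC))
c=a[135:170,270:330]; cv2.imwrite("pics/cr.png",cv2.resize(c,None,fx=12,fy=12,interpolation=cv2.INTER_CUBIC))
a=cv2.imread("pics/scene0.png"); 
c=a[160:275,245:415]; cv2.imwrite("pics/cs.png",cv2.resize(c,None,fx=4.6,fy=4.6,interpolation=cv2.INTER_CUBIC))
E
```

```text
(no output)
```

View pics/ct.png

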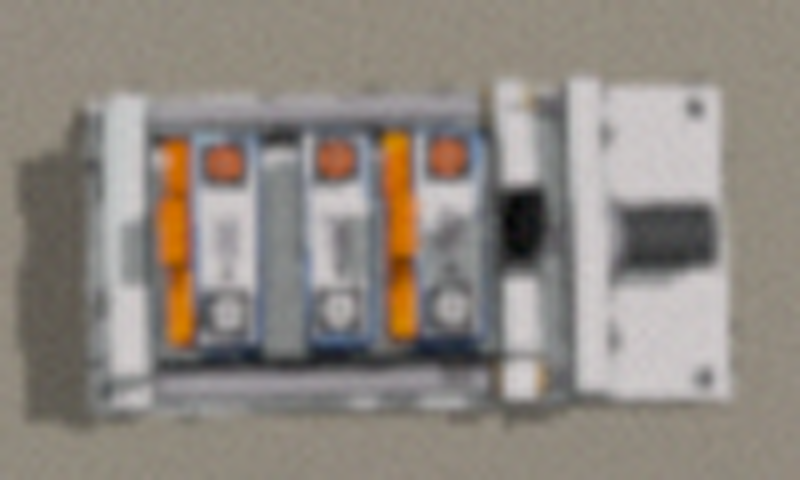

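View pics/cr.png

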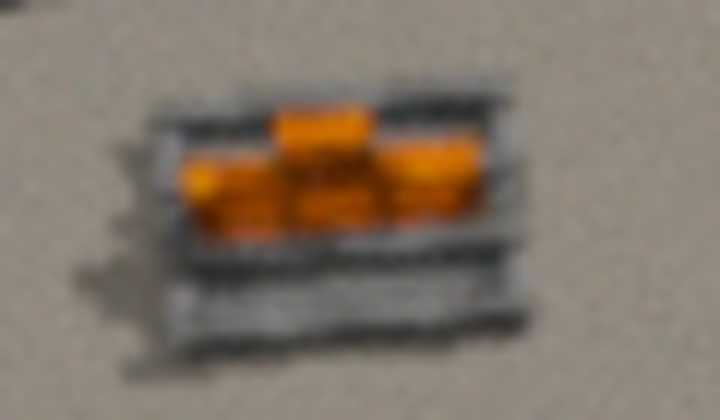

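View pics/cs.png

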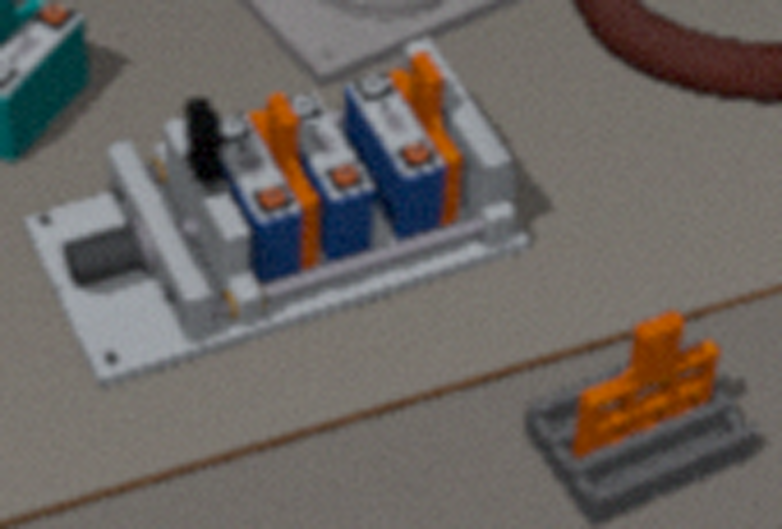

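```bash
python3 - <<'E'
from h import *
for n,z in(("top",0.069),("scene",0.069)):
    a=cv2.imread(f"pics/{n}0.png"); h=cv2.cvtColor(a,cv2.COLOR_BGR2HSV)
    x0,y0,x1,y1=(270,130,385,245) if n=="top" else (245,160,415,275)
    for name,lo,hi in(("red",(0,110,90),(9,255,255)),("org",(10,180,110),(22,255,255)),("blk",(0,0,0),(180,255,28)),("blue",(100,110,40),(125,255,255))):
        m=cv2.inRange(h,lo,hi); k=np.zeros_like(m);k[y0:y1,x0:x1]=m[y0:y1,x0:x1]
        N,L,S,C=cv2.connectedComponentsWithStats(k)
        for i in range(1,N):
            if S[i,4]>=5: print(n,name,S[i],C[i].round(2), onz(n,C[i],z).round(4))
E
```

```text
top red [311 203   4   4  12] [312.42 204.75] [ 0.5127 -0.0291  0.069 ]
top red [325 203   4   4  15] [326.47 204.53] [ 0.514  -0.0711  0.069 ]
top red [339 203   4   4  10] [340.6 204.3] [ 0.5153 -0.1134  0.069 ]
top red [308 208   1  11  11] [308. 213.] [ 0.4877 -0.0165  0.069 ]
top org [286 144  24  11 129] [297.6  149.41] [0.6825 0.0196 0.069 ]
top org [305 203   4  25  59] [306.53 215.36] [ 0.4805 -0.0122  0.069 ]
top org [333 202   4  25  61] [334.48 213.84] [ 0.4864 -0.0954  0.069 ]
top blk [348 210   4   7  23] [349.48 212.96] [ 0.4897 -0.1401  0.069 ]
scene red [254 162   5   3  10] [256.3 162.8] [ 0.3437 -0.1792  0.069 ]
scene red [330 177   4   5   5] [331.2 179. ] [ 0.4671 -0.0209  0.069 ]
scene red [309 187   1   7   7] [309. 190.] [ 0.4839 -0.0869  0.069 ]
scene red [301 189   4   5   5] [302.6 191. ] [ 0.4817 -0.1028  0.069 ]
scene red [333 192   5   3  14] [335.07 193.  ] [ 0.5159 -0.031   0.069 ]
scene red [317 196   6   4  14] [319.57 197.79] [ 0.5176 -0.0724  0.069 ]
scene red [301 201   6   4  18] [303.67 202.56] [ 0.519  -0.1138  0.069 ]
scene red [311 206   1   5   5] [311. 208.] [ 0.5417 -0.1038  0.069 ]
scene org [330 172  15  33 140] [337.9  183.56] [ 0.488  -0.0116  0.069 ]
scene org [300 181  14  37 145] [307.16 194.18] [ 0.4957 -0.0962  0.069 ]
scene org [370 228  31  31 418] [384.89 243.22] [0.6987 0.0118 0.069 ]
scene blk [286 182   7  17  83] [289.1 190.8] [ 0.4694 -0.1334  0.069 ]
scene blue [313 181  28  35 372] [326.63 202.32] [ 0.5376 -0.0621  0.069 ]
scene blue [295 200  15  21 136] [303.86 212.56] [ 0.5493 -0.1246  0.069 ]
```

```bash
python3 - <<'E'
from h import *
a=cv2.imread("pics/top0.png"); 
c1=cv2.resize(a[140:158,282:314],(800,450),interpolation=cv2.INTER_CUBIC)
a=cv2.imread("pics/scene0.png"); 
c2=cv2.resize(a[224:264,362:410],(720,600),interpolation=cv2.INTER_CUBIC)
cv2.imwrite("pics/z1.png",c1);cv2.imwrite("pics/z2.png",c2)
def t(n,u,v,z): print(n,u,v,onz(n,(u,v),z).round(4))
for u,v in((312.42,204.75),(326.47,204.53),(313.4,224.0),(327.4,223.4),(341.3,223.4)): t("top",u,v,0.069)
E
```

```text
top 312.42 204.75 [ 0.5127 -0.0292  0.069 ]
top 326.47 204.53 [ 0.514  -0.0711  0.069 ]
top 313.4 224.0 [ 0.4551 -0.0332  0.069 ]
top 327.4 223.4 [ 0.4575 -0.0747  0.069 ]
top 341.3 223.4 [ 0.4582 -0.116   0.069 ]
```

View pics/z1.png

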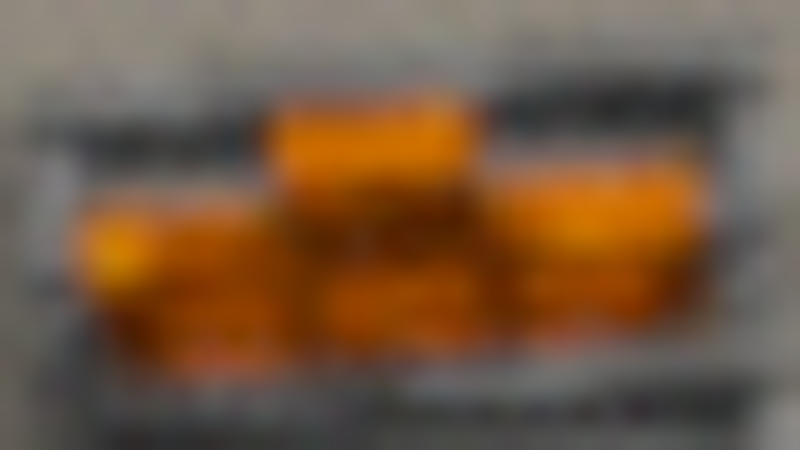

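View pics/z2.png

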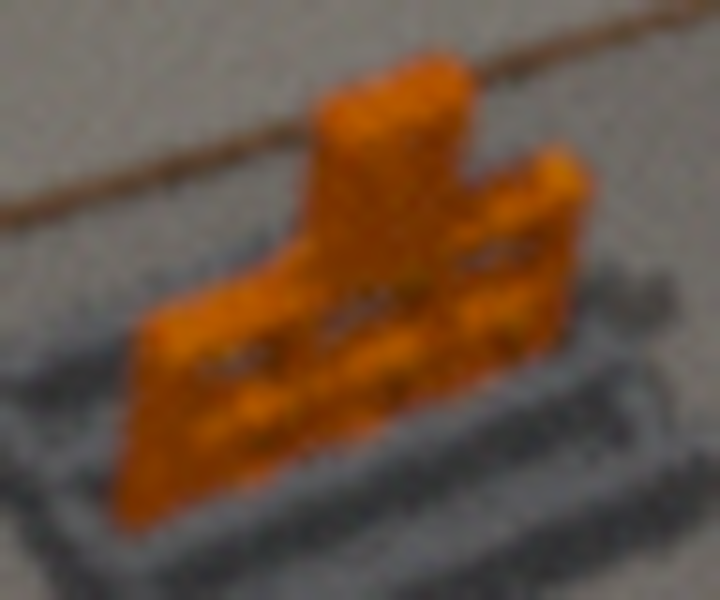

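```bash
python3 - <<'E'
from h import *
T=lambda u,v:(282+(u+.5)/25-.5,140+(v+.5)/25-.5)
S=lambda u,v:(362+(u+.5)/15-.5,224+(v+.5)/15-.5)
print("tabtop top",onz("top",T(372,143),.1)); print("tabtop sc",onz("scene",S(392,97),.1))
a=onz("scene",S(120,525),.027);b=onz("scene",S(560,352),.027);print("bottom front",a,b,np.linalg.norm(a-b),(a+b)/2,np.arctan2(-(b-a)[0],(b-a)[1]))
a=onz("top",T(80,215),.064);b=onz("top",T(700,165),.064);print("top back body",a,b,np.linalg.norm(a-b),(a+b)/2,np.arctan2(-(a-b)[0],(a-b)[1]))
# fixture base edge in top: ct coords /8, z=.01
C=lambda u,v:(285+(u+.5)/8-.5,185+(v+.5)/8-.5)
a=onz("top",C(100,410),.01);b=onz("top",C(732,400),.01);print("base edge",a,b,np.linalg.norm(a-b),np.arctan2(-(a-b)[0],(a-b)[1]))
D=lambda u,v:(245+(u+.5)/4.6-.5,160+(v+.5)/4.6-.5)
a=onz("scene",D(102,380),.01);b=onz("scene",D(530,240),.01);print("base edge sc",a,b,np.linalg.norm(a-b),np.arctan2(-(b-a)[0],(b-a)[1]))
a=onz("scene",D(102,380),.01);b=onz("scene",D(25,218),.01);print("base back edge sc",a,b,np.linalg.norm(a-b),np.arctan2((a-b)[1],(a-b)[0]))
# black grip
print("grip top",onz("top",C(520,225),.116), "scene grip mid",onz("scene",D(203,105),.116))
E
```

```text
tabtop top [0.68672414 0.02126226 0.1       ]
tabtop sc [0.68866164 0.01969955 0.1       ]
bottom front [ 0.69779878 -0.02114219  0.027     ] [0.69202624 0.05695571 0.027     ] 0.07831094697580196 [0.69491251 0.01790676 0.027     ] 0.07378004541351585
top back body [0.68742248 0.05965032 0.064     ] [ 0.69491663 -0.0164847   0.064     ] 0.07650296624952445 [0.69116956 0.02158281 0.064     ] 0.09811623537067225
base edge [0.42209676 0.0184048  0.01      ] [ 0.42967211 -0.22743192  0.01      ] 0.24595340745432986 0.030804791124868884
base edge sc [ 0.55703363 -0.22130628  0.01      ] [0.54649938 0.02655533 0.01      ] 0.24808536434802322 0.04247496864507899
base back edge sc [ 0.55703363 -0.22130628  0.01      ] [ 0.4335793  -0.22689111  0.01      ] 0.12358058773649784 0.045207194495079435
grip top [ 0.48542699 -0.13713502  0.116     ] scene grip mid [ 0.48741731 -0.13924412  0.116     ]
```

```bash
python3 - <<'E'
from h import *
def tri(p,q):
    o1,d1=ray("top",p);o2,d2=ray("scene",q)
    A=np.stack([d1,-d2],1);s=np.linalg.lstsq(A,o2-o1,rcond=None)[0]
    x,y=o1+d1*s[0],o2+d2*s[1];return ((x+y)/2).round(3),np.linalg.norm(x-y).round(4)
print(tri((458,262),(150,126)));print(tri((517,274),(72,136)));print(tri((483,281),(117,128)))
print("spacer",tri((296.4,145.24),(387.7,230)))
print("grip",tri((349.5,212.6),(288.6,183)))
for n in("top","scene"):print(n,proj(n,[[.198,-.593,.231]]))
for z in(.05,.1,.15): print(z,[onz("top",p,z)[:2].round(3).tolist() for p in((440,243),(533,250),(420,297),(529,311))])
E
```

```text
(array([ 0.351, -0.402,  0.251]), np.float64(0.0066))
(array([ 0.322, -0.557,  0.243]), np.float64(0.0103))
(array([ 0.304, -0.471,  0.229]), np.float64(0.005))
spacer (array([0.687, 0.021, 0.098]), np.float64(0.0006))
grip (array([ 0.486, -0.138,  0.112]), np.float64(0.0019))
top [[532.82127105 323.98704091]]
scene [[ 56.51133149 111.5809493 ]]
0.05 [[0.405, -0.415], [0.386, -0.703], [0.245, -0.352], [0.205, -0.681]]
0.1 [[0.403, -0.4], [0.385, -0.675], [0.25, -0.339], [0.212, -0.654]]
0.15 [[0.401, -0.385], [0.384, -0.648], [0.255, -0.327], [0.219, -0.628]]
```

step_arm:
  motion:
    - [0,0,-40,0,0,0]
    - [0,0,-50,0,0,0]
    - [0,0,-50,0,0,0]
    - [0,0,-30,0,0,0]
  jaw: 50
  force: 30

```text
clock: 0.6
position: [0.1976, -0.5912, 0.4005]
ee_rot: [0.987, 0.161, -0.001, -0.005]
ft_force: [-0.1, -0.1, 0.5]
grip_width: 0.587
```

step_arm:
  motion:
    - [50,-32,0,0,0,0]
    - [50,-32,0,0,0,0]
    - [50,-32,0,0,0,0]
    - [50,-32,0,0,0,0]
    - [50,-32,0,0,0,0]
    - [50,-32,0,0,0,0]
    - [50,-32,0,0,0,0]
    - [50,-32,0,0,0,0]
    - [50,-32,0,0,0,0]
    - [50,-32,0,0,0,0]
    - [50,-32,0,0,0,0]
    - [50,-32,0,0,0,0]

```text
clock: 2.1
position: [0.6562, -0.0264, 0.4009]
ee_rot: [0.988, 0.154, -0.003, -0.004]
ft_force: [-0.0, -0.8, 0.1]
grip_width: 0.584
```

```bash
cat >> h.py <<'E'
from scipy.spatial.transform import Rotation as Ro
def plan(pos,jaw):
    """target TCP pos, tool pointing down, jaw dir angle; gives tool-axes shift (mm) after/before turn and rotvec deg"""
    o=manip.get_obs(); R0=Ro.from_quat(o["ee_rot"]); c,s=np.cos(jaw),np.sin(jaw)
    y=np.array([c,s,0]);z=np.array([0,0,-1.]);x=np.cross(y,z)
    Rt=Ro.from_matrix(np.stack([x,y,z],1))
    print("t",o["clock"],"pos",o["position"].round(4),"shift mm",(R0.inv().apply(np.array(pos)-o["position"])*1000).round(1),"turn deg",np.degrees((R0.inv()*Rt).as_rotvec()).round(2),"F",o["ft_force"].round(1),"w",round(float(o["grip_width"]),3))
E
python3 - <<'E'
from h import *
plan((.6877,.0205,.2),-1.486)
E
```

```text
t 2.1 pos [ 0.6562 -0.0264  0.4009] shift mm [ 45.4 -33.1 201. ] turn deg [-0.5   0.35 12.91] F [-0.  -0.8  0.1] w 0.584
```

step_arm:
  motion:
    - [23,-17,20,-0.2,0.2,0]
    - [22,-16,40,-0.2,0.2,0]
    - [0,0,45,0,0,6]
    - [0,0,45,0,0,7]
    - [0,0,40,0,0,0]
    - [0,0,0,0,0,0]

```text
clock: 2.85
position: [0.6895, 0.0289, 0.2001]
ee_rot: [0.999, 0.042, -0.003, -0.003]
ft_force: [0.0, -0.1, 0.5]
grip_width: 0.586
```

```bash
python3 - <<'E'
from h import *
for n in("top","scene"): cv2.imwrite(f"pics/{n}1.png",manip.camera(n))
plan((.6877,.0205,.15),-1.486)
a=cv2.imread("pics/scene1.png");cv2.imwrite("pics/s1.png",cv2.resize(a[150:290,310:460],None,fx=4.2,fy=4.2,interpolation=cv2.INTER_CUBIC))
E
```

```text
t 2.95 pos [0.6916 0.0293 0.2048] shift mm [-4.7  8.8 54.7] turn deg [-0.4  -0.09 -0.  ] F [ 0.7 -0.5  1.3] w 0.59
```

View pics/s1.png

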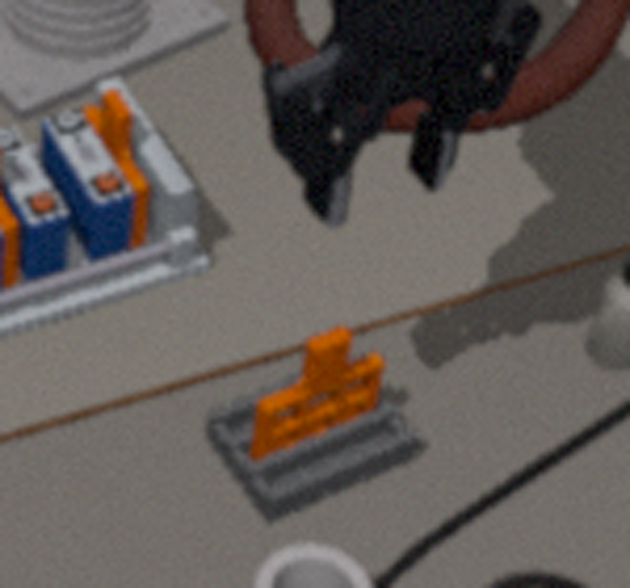

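View pics/top1.png

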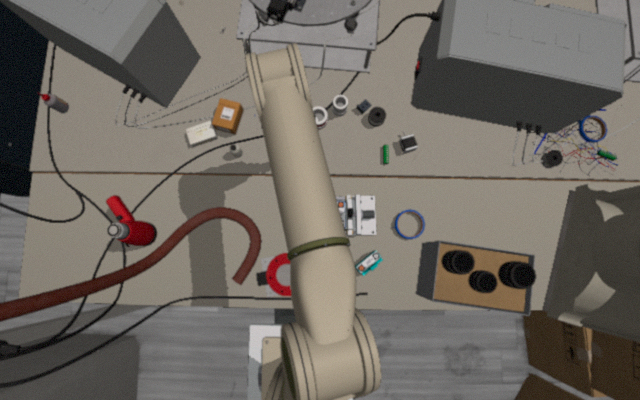

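The gripper is above the spacer. The arm hides it from the top view, so the scene view is what I have to guide by.

step_arm:
  motion:
    - [-5,8,25,-0.4,0,0]
    - [0,0,25,0,0,0]
    - [0,0,0,0,0,0]
    - [0,0,0,0,0,0]

```text
clock: 3.45
position: [0.6925, 0.0215, 0.1652]
ee_rot: [0.999, 0.042, 0.008, -0.0]
ft_force: [0.3, -0.3, -0.1]
grip_width: 0.585
```

```bash
python3 - <<'E'
from h import *
plan((.6877,.0205,.073),-1.486)
a=manip.camera("scene");plan((.6877,.0205,.073),-1.486);cv2.imwrite("pics/s2.png",cv2.resize(a[170:270,340:440],None,fx=6,fy=6,interpolation=cv2.INTER_CUBIC))
E
```

```text
t 3.45 pos [0.6925 0.0215 0.1652] shift mm [-6.3  0.6 92.1] turn deg [ 0.01 -0.93 -0.01] F [ 0.3 -0.3 -0.1] w 0.585
t 3.5 pos [0.6924 0.0215 0.1651] shift mm [-6.3  0.6 92. ] turn deg [ 0.01 -0.93 -0.01] F [1.4 1.2 0.4] w 0.586
```

View pics/s2.png

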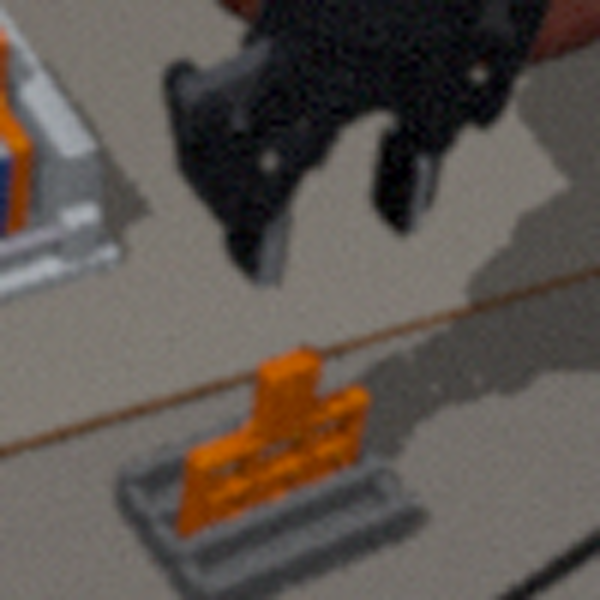

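step_arm:
  motion:
    - [-3,1,12,0,-0.5,0]
    - [-3,0,12,0,-0.4,0]
    - [0,0,12,0,0,0]
    - [0,0,12,0,0,0]
    - [0,0,0,0,0,0]
    - [0,0,0,0,0,0]

```text
clock: 4.25
position: [0.6867, 0.0201, 0.1146]
ee_rot: [0.999, 0.042, 0.0, 0.0]
ft_force: [-0.9, -0.5, 0.5]
grip_width: 0.588
```

```bash
python3 - <<'E'
from h import *
a=manip.camera("scene");plan((.6877,.0205,.073),-1.486);cv2.imwrite("pics/s3.png",cv2.resize(a[190:270,350:430],None,fx=7,fy=7,interpolation=cv2.INTER_CUBIC))
E
```

```text
t 4.3 pos [0.6866 0.0201 0.1145] shift mm [ 1.1 -0.3 41.5] turn deg [ 0.01  0.   -0.  ] F [-0.2 -0.3  0.8] w 0.585
```

View pics/s3.png

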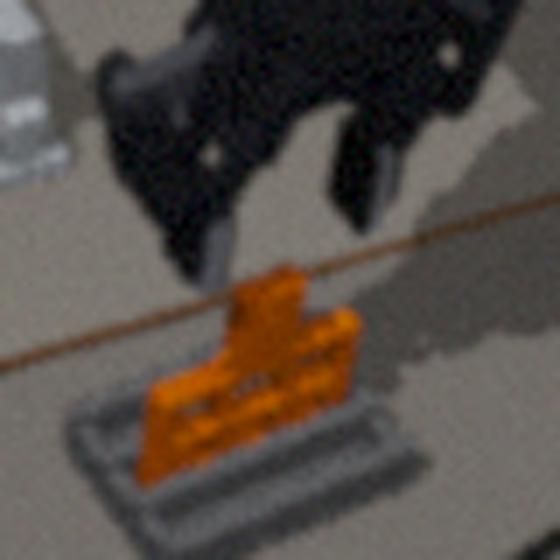

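Fingers straddle the tab; descend.

step_arm:
  motion:
    - [1,0,12,0,0,0]
    - [0,0,12,0,0,0]
    - [0,0,10,0,0,0]
    - [0,0,6,0,0,0]
    - [0,0,0,0,0,0]
    - [0,0,0,0,0,0]

```text
clock: 5.05
position: [0.6878, 0.0202, 0.0718]
ee_rot: [0.999, 0.042, 0.0, 0.0]
ft_force: [0.4, 0.2, -0.5]
grip_width: 0.588
```

```bash
python3 - <<'E'
from h import *
a=manip.camera("scene");plan((.6877,.0205,.073),-1.486);cv2.imwrite("pics/s4.png",cv2.resize(a[190:270,350:430],None,fx=7,fy=7,interpolation=cv2.INTER_CUBIC))
E
```

```text
t 5.1 pos [0.6878 0.0202 0.0718] shift mm [-0.1 -0.3 -1.2] turn deg [ 0.01 -0.01 -0.  ] F [ 1.8 -0.2 -0.3] w 0.584
```

View pics/s4.png

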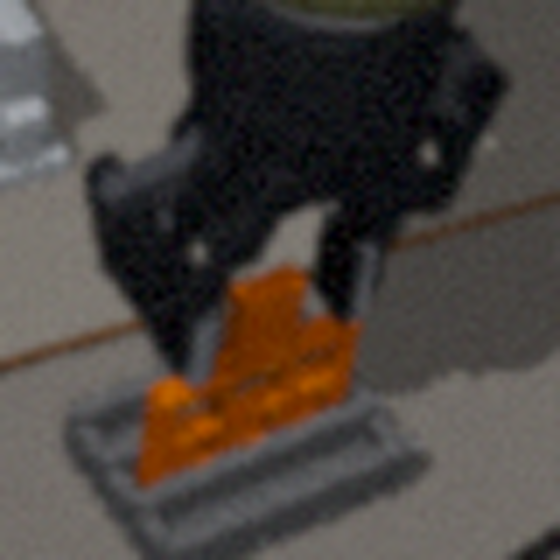

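step_arm:
  motion:
    - [0,0,-2,0,0,0]
    - [0,0,0,0,0,0]
    - [0,0,0,0,0,0]
    - [0,0,0,0,0,0]
    - [0,0,0,0,0,0]
    - [0,0,0,0,0,0]
    - [0,0,0,0,0,0]
  jaw: 10
  force: 40

```text
clock: 5.98
position: [0.6882, 0.0202, 0.0747]
ee_rot: [0.999, 0.042, 0.001, 0.0]
ft_force: [0.5, -0.7, -0.2]
grip_width: 0.27
```

```bash
python3 - <<'E'
from h import *
a=manip.camera("scene");plan((.6877,.0205,.2),-1.486);cv2.imwrite("pics/s5.png",cv2.resize(a[190:270,350:430],None,fx=7,fy=7,interpolation=cv2.INTER_CUBIC))
E
```

```text
t 6.025 pos [0.6882 0.0202 0.0748] shift mm [  -0.3   -0.3 -125.2] turn deg [ 0.02 -0.08 -0.01] F [ 0.5 -0.7 -0.2] w 0.272
```

View pics/s5.png

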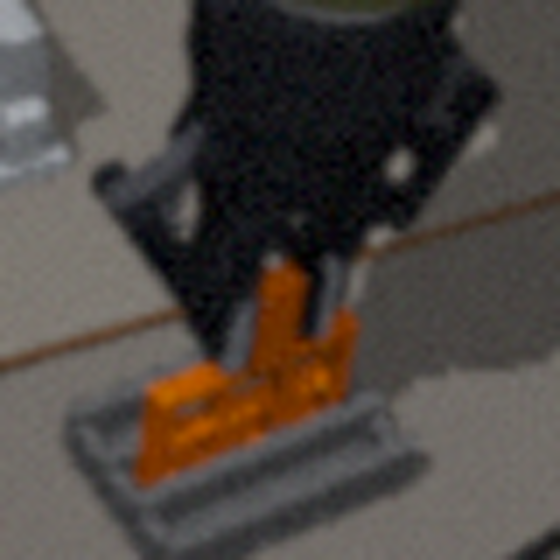

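The opening holds at 23 mm, so the tab is gripped. Lifting.

step_arm:
  motion:
    - [0,0,-10,0,0,0]
    - [0,0,-15,0,0,0]
    - [0,0,-20,0,0,0]
    - [0,0,-30,0,0,0]
    - [0,0,-30,0,0,0]
    - [0,0,-20,0,0,0]
    - [0,0,0,0,0,0]

```text
clock: 6.9
position: [0.689, 0.0207, 0.2125]
ee_rot: [0.999, 0.042, 0.004, -0.0]
ft_force: [-0.3, 0.3, -1.3]
grip_width: 0.266
```

```bash
python3 - <<'E'
from h import *
plan((.487,-.0513,.2),.037)
E
```

```text
t 6.9 pos [0.689  0.0207 0.2125] shift mm [-207.5   54.6   10.9] turn deg [  0.35  -0.35 -87.25] F [-0.3  0.3 -1.3] w 0.266
```

step_arm:
  motion:
    - [-20,5,0,0,0,0]
    - [-30,8,0,0,0,0]
    - [-40,11,0,0,0,0]
    - [-40,11,0,0,0,0]
    - [-35,9,0,0,0,0]
    - [-25,6,0,0,0,0]
    - [-10,3,0,0,0,-5]
    - [0,0,0,0,0,-8]
    - [0,0,0,0,0,-9]
    - [0,0,0,0,0,-9]
    - [0,0,0,0,0,-9]
    - [0,0,0,0,0,-9]
    - [0,0,0,0,0,-9]
    - [0,0,0,0,0,-9]
    - [0,0,0,0,0,-9]
    - [0,0,0,0,0,-7]
    - [0,0,0,0,0,0]

```text
clock: 9.02
position: [0.4814, -0.0512, 0.2045]
ee_rot: [0.704, 0.71, -0.001, -0.0]
ft_force: [-0.0, -0.1, -0.6]
grip_width: 0.268
```

```bash
python3 - <<'E'
from h import *
for n in("top","scene"): cv2.imwrite(f"pics/{n}6.png",manip.camera(n))
plan((.487,-.0513,.2),.037)
a=cv2.imread("pics/scene6.png");cv2.imwrite("pics/s6.png",cv2.resize(a[110:240,260:390],None,fx=4.6,fy=4.6,interpolation=cv2.INTER_CUBIC))
E
```

```text
t 9.125 pos [ 0.4815 -0.0512  0.2045] shift mm [-0.1  5.5  4.5] turn deg [-0.07  0.04 -1.77] F [-0.5 -0.   0.2] w 0.269
```

View pics/s6.png

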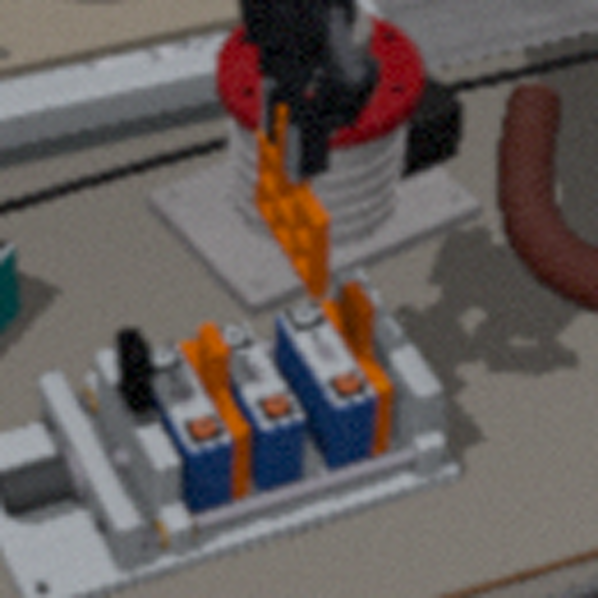

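View pics/top6.png

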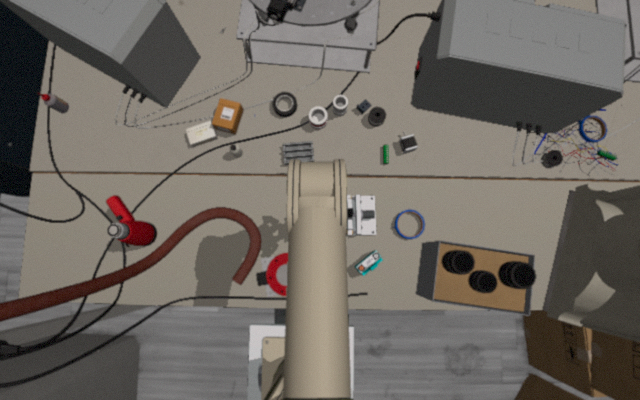

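Spacer turned and above the row, with the rack empty. Lower to just above the cells and check the alignment.

step_arm:
  motion:
    - [0,3,10,0,0,-1]
    - [0,3,15,0,0,-1]
    - [0,0,15,0,0,0]
    - [0,0,8,0,0,0]
    - [0,0,0,0,0,0]
    - [0,0,0,0,0,0]

```text
clock: 9.88
position: [0.4872, -0.051, 0.1519]
ee_rot: [0.693, 0.721, -0.001, -0.001]
ft_force: [-0.7, -0.2, -0.6]
grip_width: 0.275
```

```bash
python3 - <<'E'
from h import *
cv2.imwrite("pics/scene7.png",manip.camera("scene"))
plan((.487,-.0513,.15),.037)
a=cv2.imread("pics/scene7.png");cv2.imwrite("pics/s7.png",cv2.resize(a[140:225,285:365],None,fx=7,fy=7,interpolation=cv2.INTER_CUBIC))
E
```

```text
t 9.925 pos [ 0.4872 -0.051   0.1519] shift mm [-0.3 -0.2  1.9] turn deg [-0.18  0.    0.15] F [-0.4  0.6  0.7] w 0.273
```

View pics/s7.png

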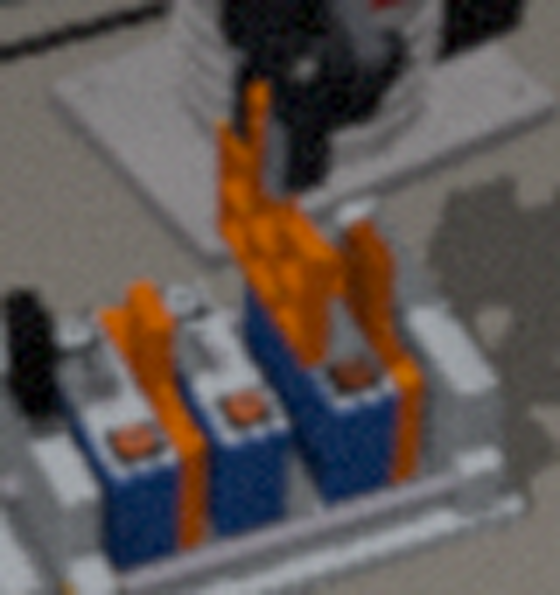

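```bash
cat > ov.py <<'E'
from h import *
def overlay(src,out,win,f,groups):
    a=cv2.imread(src); x0,y0,x1,y1=win
    b=cv2.resize(a[y0:y1,x0:x1],None,fx=f,fy=f,interpolation=cv2.INTER_CUBIC)
    for col,P in groups:
        for u,v in proj("scene",P):
            c=(int(round((u-x0+.5)*f)),int(round((v-y0+.5)*f)));cv2.circle(b,c,3,col,-1)
    cv2.imwrite(out,b)
yaw=.037
ex=np.array([np.cos(yaw),np.sin(yaw),0]);ey=np.array([-np.sin(yaw),np.cos(yaw),0]);ez=np.array([0,0,1.])
def L(o,x,y,z): return np.array(o)+ex*x+ey*y+ez*z
E
python3 - <<'E'
from ov import *
s=(.4872,-.051,.086)
sp=[L(s,x,y,z) for x in(-.038,.038) for y in(-.005,.005) for z in(.005,.055)]+[L(s,.038,y,0) for y in(-.0035,.0035)]
g=(.487,-.0513,.01) # gap centre; cells
cells=[L(g,.040,y,z) for y in(-.0339,-.0079,.0079,.0339) for z in(0,.055)]+[L(g,-.04,y,.055) for y in(-.0339,-.0079,.0079,.0339)]
overlay("pics/scene7.png","pics/o7.png",(285,140,365,225),7,[((0,255,0),sp),((0,0,255),cells)])
E
```

```text
(no output)
```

View pics/o7.png

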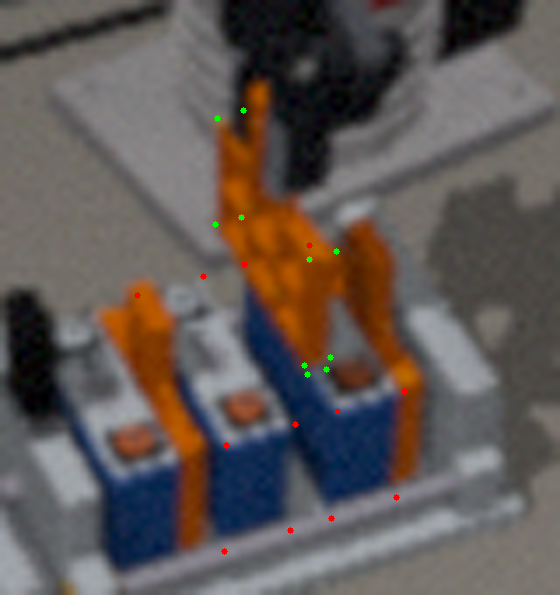

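```bash
python3 - <<'E'
from ov import *
a=cv2.imread("pics/scene7.png").astype(int); a0=cv2.imread("pics/scene0.png").astype(int)
print("blue-red rows scan scene7")
for v in(203,205,207,209): print(v,[(int(x)) for x in (a[v,312:346,0]-a[v,312:346,2])])
print("orange (R-B) scene7, cols 318..340")
for v in(180,184,186,188,190,192,194): print(v,[int(x) for x in (a[v,318:340,2]-a[v,318:340,0])])
s=(.4872,-.051,.086)
print("pred spacer front corners z.005,.055",proj("scene",[L(s,.038,y,z) for y in(-.005,.005) for z in(.005,.03,.055)]).round(2).tolist())
g=(.487,-.0513,.01)
print("pred cell edges z .02 .04",proj("scene",[L(g,.04,y,z) for y in(-.0339,-.0079,.0079,.0339) for z in(.02,.04)]).round(2).tolist())
E
```

```text
blue-red rows scan scene7
203 [-175, -152, -45, 39, 50, 42, 47, 57, 63, 65, 63, 64, 69, 66, 39, 37, 44, 46, 56, 59, 70, 65, 66, 66, 68, 59, 61, 64, 36, -23, -103, -114, -77, -18]
205 [-127, -93, -28, 30, 57, 70, 67, 65, 67, 67, 64, 64, 65, 44, 27, 20, 33, 44, 48, 55, 60, 74, 59, 74, 67, 73, 68, 59, 22, -44, -104, -110, -54, -6]
207 [-120, -97, -31, 35, 72, 62, 63, 71, 71, 64, 61, 74, 57, 43, 15, 9, 15, 23, 39, 54, 62, 61, 67, 65, 58, 73, 55, 58, 6, -69, -115, -81, -38, -2]
209 [-113, -95, -32, 35, 59, 67, 67, 63, 60, 69, 62, 72, 55, 39, 14, 6, 6, 8, 30, 57, 69, 73, 64, 65, 66, 60, 44, 30, 8, -11, -7, 4, 6, 9]
orange (R-B) scene7, cols 318..340
180 [10, 12, 53, 132, 170, 172, 146, 149, 170, 167, 140, 127, 118, 120, 132, 142, 99, 77, 79, 97, 108, 110]
184 [-3, -10, -35, -48, -15, 51, 123, 168, 163, 143, 125, 121, 117, 80, 32, 9, 28, 73, 79, 85, 108, 107]
186 [-9, -15, -51, -62, -57, -17, 48, 138, 169, 155, 129, 119, 120, 82, 27, -2, -5, 12, 47, 89, 107, 117]
188 [-9, -12, -36, -66, -73, -63, -41, 24, 104, 142, 126, 123, 110, 68, 15, -6, -9, -5, 5, 45, 99, 118]
190 [-9, -10, -18, -41, -53, -63, -62, -44, -7, 57, 109, 122, 116, 60, 12, -1, 3, 1, 4, 12, 42, 95]
192 [-8, -11, -12, -13, -24, -41, -64, -60, -51, -13, 28, 21, 12, 4, 13, 36, 48, 46, 46, 36, 18, 40]
194 [-11, -11, -9, -10, -13, -28, -50, -60, -54, -70, -60, -52, -30, -18, -5, 33, 58, 70, 67, 55, 11, -2]
pred spacer front corners z.005,.055 [[327.89, 191.68], [328.23, 184.19], [328.58, 176.46], [331.7, 190.53], [332.1, 183.04], [332.52, 175.31]]
pred cell edges z .02 .04 [[316.57, 212.88], [316.7, 207.35], [326.22, 209.85], [326.47, 204.32], [332.03, 208.03], [332.34, 202.5], [341.49, 205.07], [341.92, 199.53]]
```

```bash
python3 - <<'E'
from ov import *
s=(.4872,-.051,.086)
sp=[L(s,x,y,z) for x in(.038,) for y in(-.005,.005) for z in(.005,.055)]+[L(s,.038,y,0) for y in(-.0035,.0035)]
fr=L((.487,-.0513,.01),0,.0339+.005,0)
f=[L(fr,.038,y,.055) for y in(-.005,.005)]+[L(fr,.012,y,.091) for y in(-.005,.005)]+[L(fr,-.012,y,.091) for y in(-.005,.005)]
t=[L((.487,-.0513,.069),.028,y,0) for y in (-.0209,.0209)]
sp+=[L(s,x,y,.091) for x in(-.012,.012) for y in(-.005,.005)]
overlay("pics/scene7.png","pics/o7b.png",(308,145,354,208),9.5,[((0,255,0),sp),((0,0,255),f),((255,255,0),t)])
E
```

```text
(no output)
```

View pics/o7b.png

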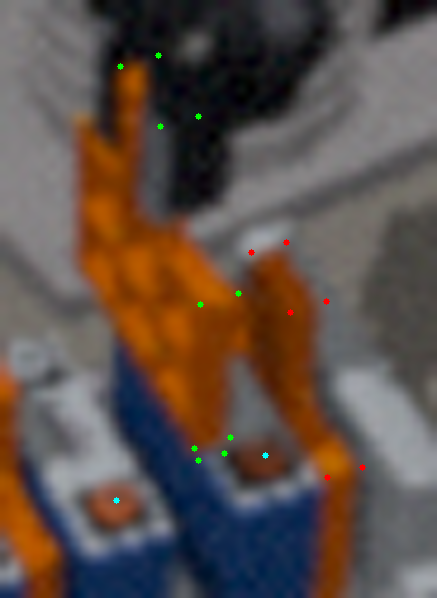

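step_arm:
  motion:
    - [-1,1.3,5,-0.2,0,0]
    - [0,0,8,0,0,0]
    - [0,0,8,0,0,0]
    - [0,0,0,0,0,0]
    - [0,0,0,0,0,0]

```text
clock: 10.55
position: [0.4888, -0.0521, 0.1298]
ee_rot: [0.693, 0.721, 0.0, 0.001]
ft_force: [-0.5, 1.4, -0.2]
grip_width: 0.27
```

```bash
python3 - <<'E'
from ov import *
cv2.imwrite("pics/scene8.png",manip.camera("scene"))
plan((.4885,-.0522,.0758),.037)
o=manip.get_obs();p=o["position"];s=(p[0],p[1],p[2]-.066)
sp=[L(s,x,y,z) for x in(.038,-.038) for y in(-.005,.005) for z in(.055,)]
overlay("pics/scene8.png","pics/o8.png",(295,145,355,215),8.5,[((0,255,0),sp)])
E
```

```text
t 10.6 pos [ 0.4888 -0.0522  0.1299] shift mm [ 0.  -0.4 54.1] turn deg [0.08 0.02 0.13] F [ 0.4  0.5 -0.8] w 0.272
```

View pics/o8.png

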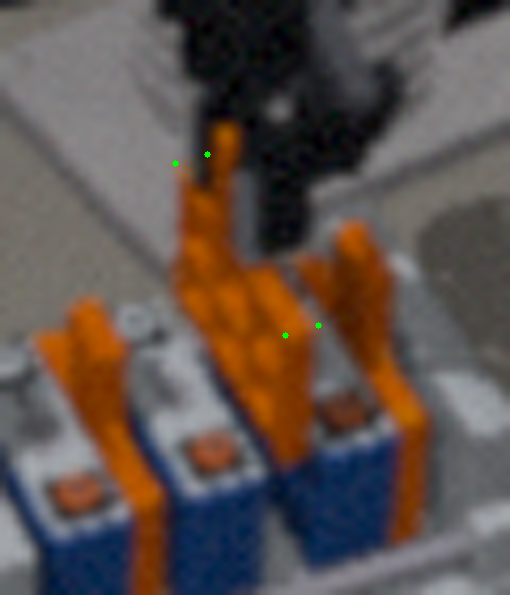

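The spacer's front bottom edge at (290,465) sits between the bare cell's top corner at (268,475) and the neighbour's at (308,460). It's centred, so I'll insert.

step_arm:
  motion:
    - [0,0,6,0,0,0]
    - [0,0,6,0,0,0]
    - [0,0,6,0,0,0]
    - [0,0,0,0,0,0]

```text
clock: 11.1
position: [0.4889, -0.0522, 0.1106]
ee_rot: [0.693, 0.721, 0.0, 0.001]
ft_force: [0.3, -0.7, 0.1]
grip_width: 0.271
```

```bash
python3 - <<'E'
from ov import *
cv2.imwrite("pics/scene9.png",manip.camera("scene"))
plan((.4885,-.0522,.0758),.037)
overlay("pics/scene9.png","pics/o9.png",(295,145,355,215),8.5,[])
E
```

```text
t 11.15 pos [ 0.489  -0.0522  0.1109] shift mm [-0.  -0.6 35.1] turn deg [0.11 0.03 0.13] F [-0.6  0.2 -0.2] w 0.27
```

View pics/o9.png

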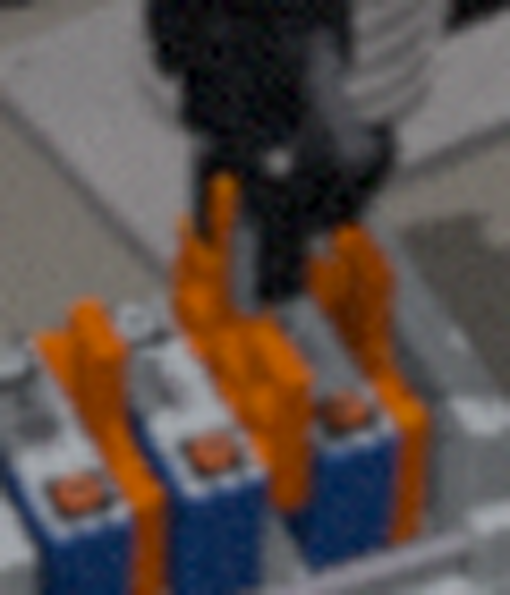

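It's inside the gap with no force. Continue.

step_arm:
  motion:
    - [0,-0.3,6,0,0,0]
    - [0,-0.3,6,0,0,0]
    - [0,0,6,0,0,0]
    - [0,0,6,0,0,0]
    - [0,0,4,0,0,0]
    - [0,0,0,0,0,0]

```text
clock: 11.9
position: [0.4884, -0.0522, 0.0809]
ee_rot: [0.693, 0.721, 0.001, 0.001]
ft_force: [-0.6, 0.9, -0.2]
grip_width: 0.266
```

step_arm:
  motion:
    - [0,0,2,0,0,0]
    - [0,0,2,0,0,0]
    - [0,0,0,0,0,0]

```text
clock: 12.28
position: [0.4887, -0.0522, 0.0769]
ee_rot: [0.693, 0.721, 0.001, 0.001]
ft_force: [0.4, -0.6, -0.7]
grip_width: 0.271
```

```bash
python3 - <<'E'
from ov import *
cv2.imwrite("pics/scene10.png",manip.camera("scene"))
plan((.4885,-.0522,.0758),.037)
overlay("pics/scene10.png","pics/o10.png",(295,155,355,220),8.5,[])
E
```

```text
t 12.325 pos [ 0.4888 -0.0522  0.077 ] shift mm [ 0.  -0.3  1.2] turn deg [0.16 0.04 0.13] F [ 0.4  0.8 -0.4] w 0.273
```

View pics/o10.png

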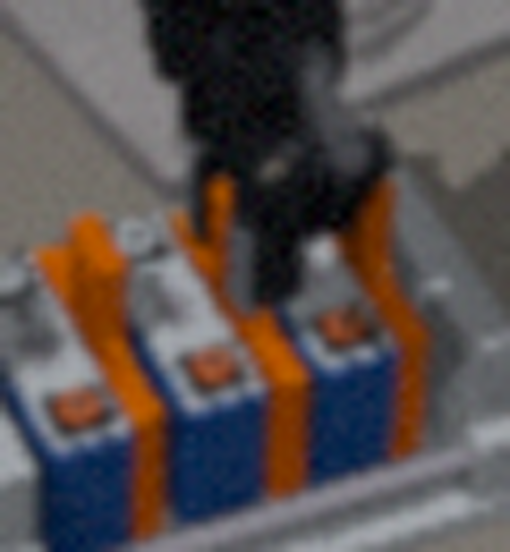

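step_arm:
  motion:
    - [0,0,1,0,0,0]
    - [0,0,1,0,0,0]
    - [0,0,0,0,0,0]

```text
clock: 12.7
position: [0.4889, -0.0523, 0.0755]
ee_rot: [0.693, 0.721, 0.001, 0.001]
ft_force: [-0.6, -0.3, -0.2]
grip_width: 0.271
```

step_arm:
  motion:
    - [0,0,1,0,0,0]
    - [0,0,1,0,0,0]
    - [0,0,0,0,0,0]

```text
clock: 13.08
position: [0.489, -0.0524, 0.0756]
ee_rot: [0.693, 0.721, 0.0, 0.002]
ft_force: [-0.6, 0.5, -1.0]
grip_width: 0.273
```

step_arm:
  motion:
    - [0,0,2,0,0,0]
    - [0,0,2,0,0,0]

```text
clock: 13.32
position: [0.4893, -0.0527, 0.0753]
ee_rot: [0.693, 0.721, -0.001, 0.002]
ft_force: [-17.0, 1.1, 36.7]
grip_width: 0.272
```

```bash
python3 - <<'E'
from ov import *
plan((.4885,-.0522,.0758),.037)
print(manip.get_obs()["torque"])
E
```

```text
t 13.325 pos [ 0.4893 -0.0527  0.0753] shift mm [ 0.5 -0.8 -0.5] turn deg [0.12 0.27 0.09] F [-17.    1.1  36.7] w 0.272
[ 0.21437383  3.70018328 -0.00585037]
```

Firm contact with the base at the expected height. Relax and release.

step_arm:
  motion:
    - [0,0,0,0,0,0]
    - [0,0,0,0,0,0]

```text
clock: 13.58
position: [0.4891, -0.0526, 0.0756]
ee_rot: [0.693, 0.721, -0.001, 0.002]
ft_force: [-0.9, -0.8, -0.6]
grip_width: 0.272
```

step_arm:
  motion:
    - [0,0,0,0,0,0]
    - [0,0,0,0,0,0]
    - [0,0,0,0,0,0]
    - [0,0,0,0,0,0]
  jaw: 36

```text
clock: 14.08
position: [0.4894, -0.0527, 0.0751]
ee_rot: [0.693, 0.721, -0.001, 0.002]
ft_force: [-0.5, -0.8, 0.6]
grip_width: 0.417
```

```bash
python3 - <<'E'
from ov import *
cv2.imwrite("pics/scene11.png",manip.camera("scene"))
plan((.4885,-.0522,.17),.037)
overlay("pics/scene11.png","pics/o11.png",(285,155,355,220),8.5,[])
E
```

```text
t 14.125 pos [ 0.4894 -0.0527  0.0751] shift mm [  0.1  -0.6 -94.9] turn deg [0.13 0.26 0.09] F [-0.1 -0.4  0.1] w 0.423
```

View pics/o11.png

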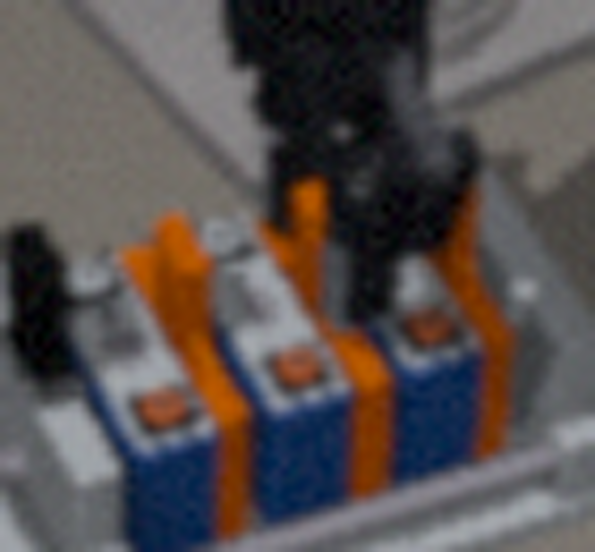

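Spacer's top corner is level with the bonded frames, so it's down. Lift straight off.

step_arm:
  motion:
    - [0,0,-6,0,0,0]
    - [0,0,-10,0,0,0]
    - [0,0,-15,0,0,0]
    - [0,0,-20,0,0,0]
    - [0,0,-15,0,0,0]
    - [0,0,0,0,0,0]
  jaw: 50

```text
clock: 14.88
position: [0.49, -0.0522, 0.147]
ee_rot: [0.693, 0.721, -0.0, 0.004]
ft_force: [0.0, -0.7, -0.3]
grip_width: 0.587
```

step_arm:
  motion:
    - [-12,0,0,0,0,0]
    - [-18,0,0,0,0,0]
    - [-22,0,0,0,0,0]
    - [-18,0,0,0,0,0]
    - [-12,0,0,0,0,0]
    - [0,0,0,0,0,0]

```text
clock: 15.62
position: [0.4915, -0.1417, 0.1448]
ee_rot: [0.694, 0.72, -0.001, 0.002]
ft_force: [0.2, -0.4, 0.1]
grip_width: 0.586
```

```bash
python3 - <<'E'
from ov import *
cv2.imwrite("pics/scene12.png",manip.camera("scene"))
plan((.489,-.139,.077),.037)
overlay("pics/scene12.png","pics/o12.png",(265,145,355,220),8,[])
E
```

```text
t 15.675 pos [ 0.4915 -0.1409  0.1448] shift mm [ 2.3 -2.5 67.8] turn deg [ 0.05  0.25 -0.01] F [ 0.5 -0.6 -0.5] w 0.588
```

View pics/o12.png

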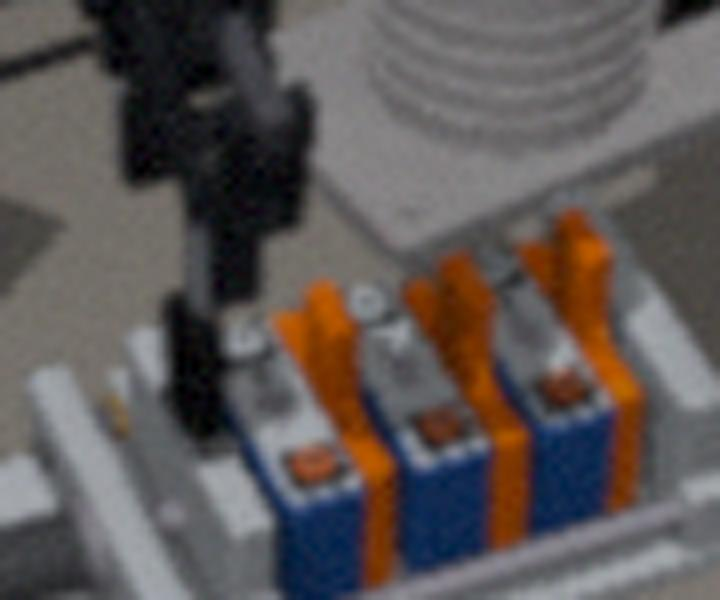

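```bash
python3 - <<'E'
from ov import *
g=(.489,-.139,0)
P=[L(g,x,y,z) for x in(-.012,.012) for y in(-.007,.007) for z in(.072,.116)]
o=manip.get_obs()["position"]
F=[L(o,x,y,0) for x in(-.025,.025) for y in(-.011,.011)]
overlay("pics/scene12.png","pics/o12.png",(275,165,315,205),15,[((0,0,255),P),((0,255,0),F)])
overlay("pics/scene0.png","pics/o0.png",(275,165,315,205),15,[((0,0,255),P)])
a=cv2.hconcat([cv2.resize(cv2.imread("pics/"+n),(390,390)) for n in("o12.png","o0.png")]);cv2.imwrite("pics/oo.png",a)
E
```

```text
(no output)
```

View pics/oo.png

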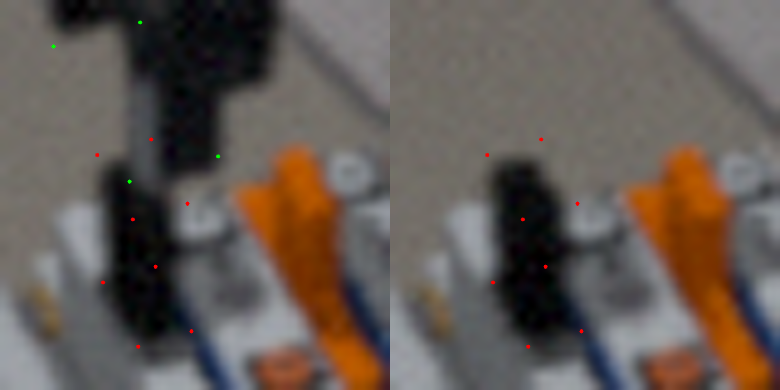

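Grip prediction matches the black post to about 1 mm. Descend over it.

step_arm:
  motion:
    - [2,-2,8,0,0.2,0]
    - [0,0,12,0,0,0]
    - [0,0,12,0,0,0]
    - [0,0,0,0,0,0]

```text
clock: 16.18
position: [0.489, -0.1365, 0.1099]
ee_rot: [0.693, 0.721, 0.0, -0.0]
ft_force: [-0.6, 0.5, 0.6]
grip_width: 0.589
```

```bash
python3 - <<'E'
from ov import *
cv2.imwrite("pics/scene13.png",manip.camera("scene"))
plan((.489,-.139,.077),.037)
overlay("pics/scene13.png","pics/o13.png",(265,145,355,220),8,[])
E
```

```text
t 16.225 pos [ 0.4894 -0.1366  0.1105] shift mm [-2.4 -0.5 33.5] turn deg [ 0.04 -0.01  0.18] F [-0.2 -0.5 -0.2] w 0.588
```

View pics/o13.png

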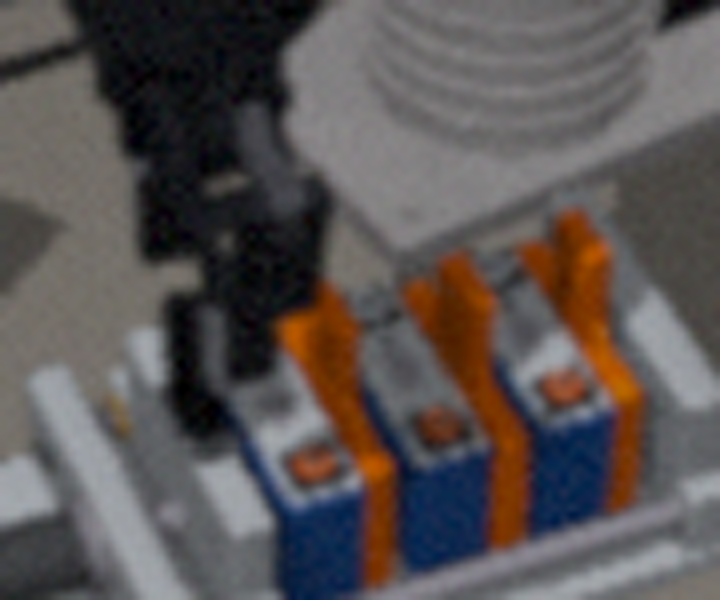

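step_arm:
  motion:
    - [-2.4,-0.5,8,0,0,0]
    - [0,0,10,0,0,0]
    - [0,0,8,0,0,0]
    - [0,0,5,0,0,0]
    - [0,0,0,0,0,0]

```text
clock: 16.85
position: [0.4892, -0.1393, 0.0775]
ee_rot: [0.693, 0.721, 0.0, 0.0]
ft_force: [0.3, -0.2, -0.1]
grip_width: 0.587
```

```bash
python3 - <<'E'
from ov import *
plan((.489,-.139,.079),.037)
E
```

```text
t 16.85 pos [ 0.4892 -0.1393  0.0775] shift mm [ 0.3 -0.2 -1.5] turn deg [0.06 0.   0.18] F [ 0.3 -0.2 -0.1] w 0.587
```

step_arm:
  motion:
    - [0,0,-1.5,0,0,0]
    - [0,0,0,0,0,0]
    - [0,0,0,0,0,0]
    - [0,0,0,0,0,0]
    - [0,0,0,0,0,0]
    - [0,0,0,0,0,0]
  jaw: 10
  force: 80

```text
clock: 17.6
position: [0.4886, -0.1393, 0.0798]
ee_rot: [0.693, 0.721, -0.0, 0.0]
ft_force: [-0.8, -0.6, -1.1]
grip_width: 0.276
```

```bash
python3 - <<'E'
from ov import *
cv2.imwrite("pics/scene14.png",manip.camera("scene"))
plan((.489,-.139,.079),.037)
overlay("pics/scene14.png","pics/o14.png",(265,145,355,220),8,[])
E
```

```text
t 17.65 pos [ 0.4886 -0.1393  0.0798] shift mm [0.3 0.4 0.8] turn deg [-0.01  0.02  0.17] F [-1.  -0.8 -2.2] w 0.267
```

View pics/o14.png

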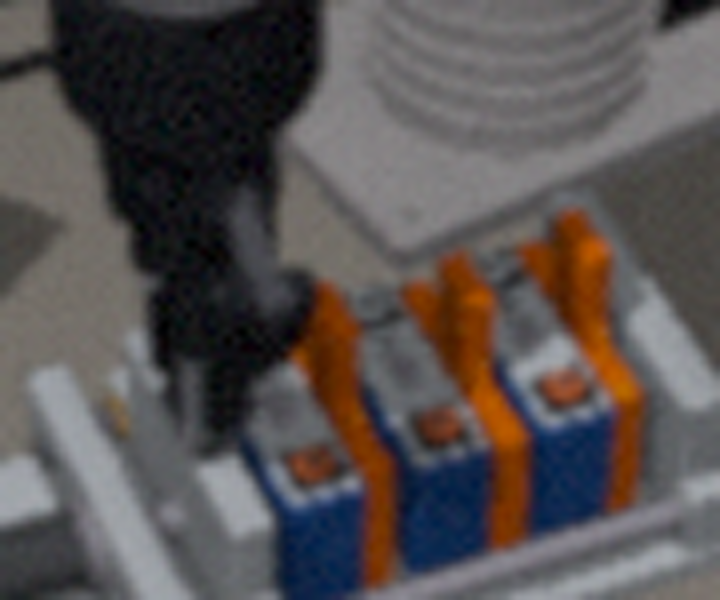

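step_arm:
  motion:
    - [2,0,0,0,0,0]
    - [3,0,0,0,0,0]
    - [3,0,0,0,0,0]
    - [3,0,0,0,0,0]

```text
clock: 18.15
position: [0.4882, -0.1301, 0.0798]
ee_rot: [0.693, 0.721, -0.001, 0.001]
ft_force: [0.7, -5.8, -3.9]
grip_width: 0.271
```

step_arm:
  motion:
    - [3,0,0,0,0,0]
    - [3,0,0,0,0,0]
    - [3,0,0,0,0,0]
    - [2,0,0,0,0,0]

```text
clock: 18.65
position: [0.4879, -0.1228, 0.0798]
ee_rot: [0.694, 0.72, -0.002, 0.003]
ft_force: [2.9, -8.6, -5.3]
grip_width: 0.27
```

```bash
python3 - <<'E'
from ov import *
cv2.imwrite("pics/scene15.png",manip.camera("scene"))
plan((.4877,-.1153,.079),.037)
overlay("pics/scene15.png","pics/o15.png",(265,145,355,220),8,[])
E
```

```text
t 18.7 pos [ 0.4879 -0.1227  0.0798] shift mm [7.4 0.  0.7] turn deg [ 0.09  0.47 -0.08] F [ 2.2 -9.3 -4.9] w 0.272
```

View pics/o15.png

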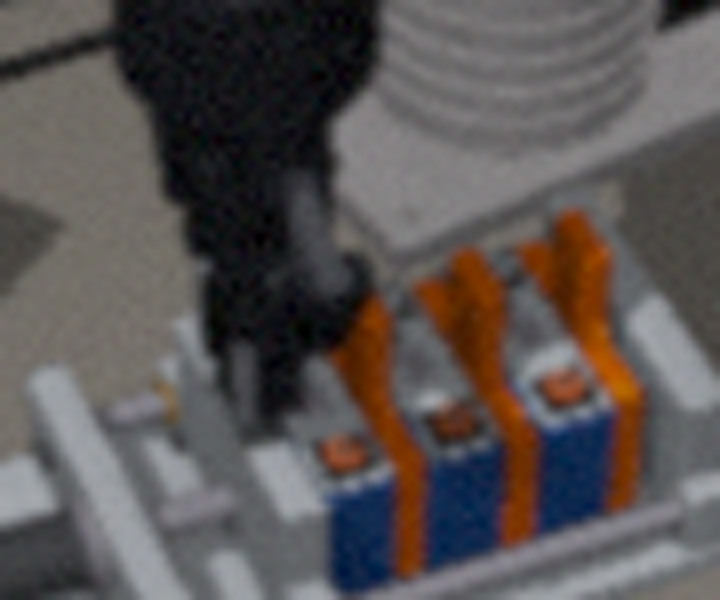

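The cells close up upright. Continue towards about 24 mm.

step_arm:
  motion:
    - [3,0,0,0,0,0]
    - [3,0,0,0,0,0]
    - [3,0,0,0,0,0]

```text
clock: 19.08
position: [0.4877, -0.1184, 0.0798]
ee_rot: [0.696, 0.718, -0.004, 0.006]
ft_force: [2.4, -12.2, -5.0]
grip_width: 0.271
```

```bash
python3 - <<'E'
from ov import *
plan((.4877,-.1153,.079),.037); print(manip.get_obs()["torque"])
E
```

```text
t 19.075 pos [ 0.4877 -0.1184  0.0798] shift mm [3.1 0.1 0.7] turn deg [ 0.15  0.78 -0.27] F [  2.4 -12.2  -5. ] w 0.271
[-1.34667885 -0.21666182  0.48325933]
```

step_arm:
  motion:
    - [3,0,0,0,0.5,-0.2]
    - [3,0,0,0,0.5,-0.2]
    - [4,0,0,0,0.5,0]

```text
clock: 19.45
position: [0.4876, -0.1151, 0.0798]
ee_rot: [0.694, 0.72, 0.003, -0.0]
ft_force: [5.4, -21.5, -8.8]
grip_width: 0.271
```

```bash
python3 - <<'E'
from ov import *
plan((.4877,-.1153,.079),.037)
cv2.imwrite("pics/scene16.png",manip.camera("scene"))
overlay("pics/scene16.png","pics/o16.png",(265,145,355,220),8,[])
E
```

```text
t 19.45 pos [ 0.4876 -0.1151  0.0798] shift mm [-0.2  0.1  0.8] turn deg [ 0.24 -0.27 -0.08] F [  5.4 -21.5  -8.8] w 0.271
```

View pics/o16.png

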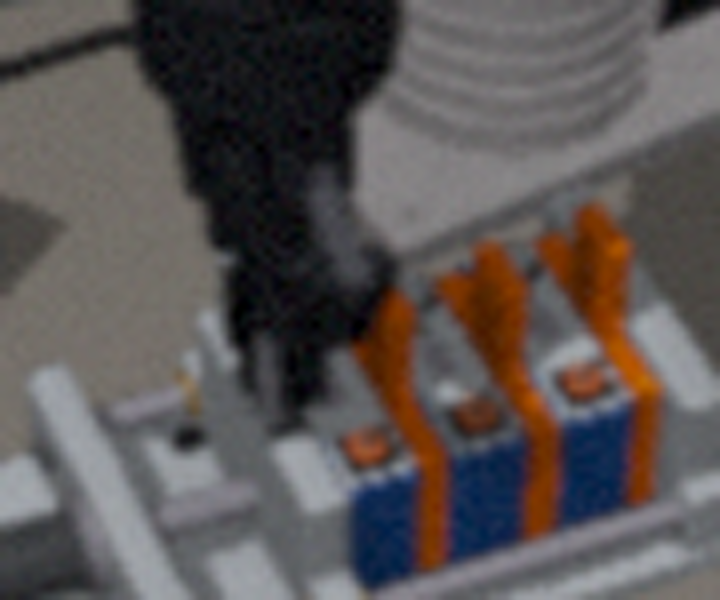

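step_arm:
  motion:
    - [4,0,0,0,0,0]
    - [4,0,0,0,0.3,0]

```text
clock: 19.75
position: [0.4876, -0.1152, 0.0798]
ee_rot: [0.696, 0.718, 0.002, 0.002]
ft_force: [5.0, -18.0, -9.2]
grip_width: 0.27
```

```bash
python3 - <<'E'
from ov import *
plan((.4877,-.1153,.079),.037)
E
```

```text
t 19.75 pos [ 0.4876 -0.1152  0.0798] shift mm [-0.1  0.   0.8] turn deg [ 0.35 -0.04 -0.35] F [  5.  -18.   -9.2] w 0.27
```

The position no longer moves under an 18 N push, so the row is closed at about 24 mm. One more firm row, then a hold check.

step_arm:
  motion:
    - [5,0,0,0,0,-0.3]

```text
clock: 19.88
position: [0.4877, -0.1152, 0.0798]
ee_rot: [0.695, 0.719, 0.001, 0.004]
ft_force: [7.5, -24.5, -11.2]
grip_width: 0.263
```

```bash
python3 - <<'E'
from ov import *
for i in range(6):
    im=manip.camera("scene" if i<5 else "top")
    if i==4: cv2.imwrite("pics/scene17.png",im)
    if i==5: cv2.imwrite("pics/top17.png",im)
    plan((.4877,-.1153,.079),.037)
overlay("pics/scene17.png","pics/o17.png",(285,145,355,220),8,[])
E
```

```text
t 19.925 pos [ 0.4877 -0.1152  0.0798] shift mm [-0.1  0.   0.8] turn deg [ 0.42  0.32 -0.22] F [  7.1 -23.4 -10.3] w 0.266
t 19.975 pos [ 0.4876 -0.1152  0.0798] shift mm [-0.1  0.   0.8] turn deg [ 0.41  0.3  -0.23] F [  7.4 -22.6 -10.9] w 0.268
t 20.025 pos [ 0.4876 -0.1152  0.0798] shift mm [-0.1  0.   0.8] turn deg [ 0.41  0.29 -0.24] F [  6.9 -22.8 -10.2] w 0.272
t 20.075 pos [ 0.4876 -0.1153  0.0798] shift mm [-0.   0.   0.8] turn deg [ 0.41  0.29 -0.25] F [  7.4 -22.7  -9.7] w 0.269
t 20.125 pos [ 0.4877 -0.1152  0.0798] shift mm [-0.   0.   0.8] turn deg [ 0.42  0.29 -0.24] F [  7.6 -22.3 -10.7] w 0.27
t 20.175 pos [ 0.4877 -0.1152  0.0798] shift mm [-0.1  0.   0.8] turn deg [ 0.41  0.29 -0.25] F [  7.5 -22.6 -11.3] w 0.27
```

View pics/o17.png

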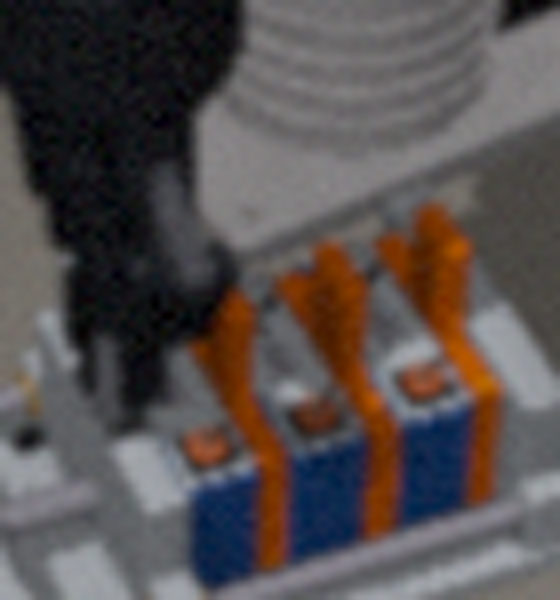

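View pics/top17.png

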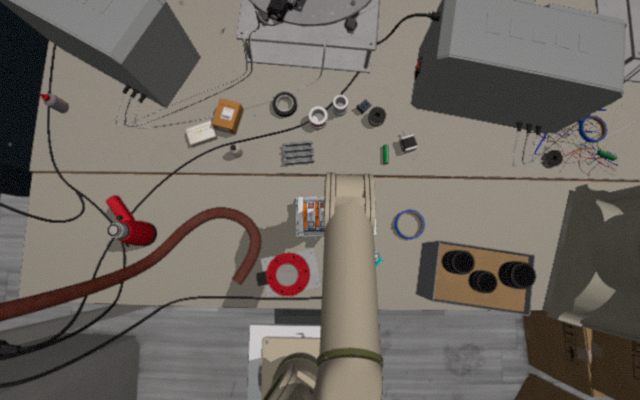

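The row is tight, the push is steady at about 22.6 N, and the bystanders haven't moved. Hand in.

```bash
python3 - <<'E'
from h import *
print(manip.hand_in()); o=manip.get_obs(); print(o["clock"],o["position"],o["ft_force"],o["grip_width"])
E
```

```text
the job is handed in; nothing more can be done
None
the job is handed in; nothing more can be done
```

I put the loose spacer in the wide gap and closed the row up tight. The job was handed in at about 20 s with the gripper still pressing the plate; no verdict is reported.

- **Spacer:** I took it from the rack by its tab and lowered it into the gap on the +y side of the bare cell, which is the middle one in the row. I let go once it met the base, at the expected height. In the pictures it stood upright, level with the bonded frames, before I moved the plate.
- **Pressing:** I gripped the black grip at 80 N and pushed until it stopped moving, after about 24.1 mm of tool travel. In the last readings the position held steady under a wrist push of about 22.6 N. The last scene picture shows the three cells and all the frames tight and upright.
- **Bystanders:** the tape roll, bottle and terminal block look unmoved in the last top picture.

**Disagreements:**
- The two cameras differed by up to about 4 mm in x for the fixture. I settled the spacer's final alignment by comparing it with the cells in the same scene picture.
- When the spacer met the base, the wrist force briefly showed 37 N upwards and 17 N sideways. I let that go before opening the fingers.
- While pressing, there is also about 7 N sideways and 11 N vertical on the tool, and the tool is tilted by about 0.5°.

**Not measured:** I took the plate travel from tool motion rather than a joint reading. The force on the last cell is inferred from the wrist push minus the spring.

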